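# Square up the specimen pots against the tray's stop

## Robot

A 6-joint arm with a two-finger parallel gripper is mounted at the origin on the work surface. World frame = base frame: x ahead of the robot, y to its left, z up, the work surface at z = 0. Lengths are in m, angles in rad, forces in N, time in s.
With the tool pointing down it reaches from about 0.3 to 0.875 m from the base axis. Payload 6.4 kg.
Tool frame: the origin (TCP) lies between the finger pads; the fingertips stand 19 mm ahead of it and the grasp point (between the pads) is the TCP (ctrl.tips_ahead is the z of the fingertips in the tool frame, in m); z points along the fingers, y is the line along which they close (so a half turn about z gives the same grasp; the last joint's range is limited). The gripper opens to 85 mm and grips with 20 to 120 N. Pads are 22 mm wide; open, the fingers measure 114 mm over their backs; the gripper's body (76 mm by 85 mm) begins 54 mm behind the grasp point. The pads swing forward as they close: fully open they stand 13 mm farther back than shut.
Start: joints at [-1.474, 0.181, 1.607, -0, 1.354, -0.206], TCP at [0.171, -0.549, 0.25] pointing down, gripper open.
Joint ranges: [-2.99, 2.99], [-0.89, 2.07], [0.3, 2.58], [-1.14, 4.28], [0, 2.63], [-3.12, 3.12]. Speed limits (rad/s): [2.57, 2.57, 3.01, 3.14, 3.14, 3.14].

## Interface

Orientations are given as a unit quaternion [w, x, y, z].
In Python, from bench import readout, vision, ctrl gives the robot as it stands.
- The arm moves only by the tool play_rows, never from a script. Its arguments are lists of equal length, an entry for each row: "xyz": the shift along the tool's x, y, z in mm, a list of three; "rot": the turn, a rotation vector about the tool's x, y, z in rad, a list of three; "grip": the opening, from 0 (shut) to 1 (fully open). In form: {"xyz": [[x, y, z], ...], "rot": [[rx, ry, rz], ...], "grip": [grip, ...]}. A call has exactly 10 rows; each row is the pose to reach, as a shift and turn from the pose commanded when the call began, along the tool's axes at that moment; what a row does not reach only later rows make up. A row lasts 1/8 s, in which the tool goes at most 62.5 mm and 10.7 degrees, less where a joint would pass 70% of its speed; a pose out of reach is approached as far as the arm can. A call with a gripper value outside its range is refused whole. The fingers move at their own pace and stop on an object; the grip force is fixed at half the most. Time passes only in rows, so rows that repeat a pose let the fingers close, or fill a call up. It gives the time, the measured TCP pose, the force, the opening and the grip force at its end, in the units of the state.
- readout.get_obs(): the state, without advancing time (a new reading comes with each control period).
- vision.camera(name): name is "scene" or "top" or "wrist"; returns a dict with "color" (420x560x3 uint8, red, green, blue), "depth" (420x560 float32, m along the optical axis (not along the pixel's ray), 0 where there is no reading), "camera_matrix" (3x3 intrinsics, pixels), "extrinsics" (4x4, takes a point from camera to world coordinates); the wrist camera has in their place "hand_eye" (4x4, takes a point from camera to tool coordinates, whose origin is the TCP and whose axes are the flange's). Camera axes: x right, y down, z forward; pixel columns grow to the right and rows downward; lengths in m; the calibration is good to about 2 mm. A picture is of the moment at which its call begins: read the wrist's pose just before it.
- ctrl.hand_in(): hands the job in; it is judged then, once.
The state is a dict: "time_s": time; "q": joint angles; "dq": joint speeds; "joint_efforts": joint torques, N m; "eef_pos": TCP position; "eef_rot": TCP orientation; "wrist_force": force on the tool from outside, world axes, zero at the start; "torque": the same for the moment, N m; "opening": opening from 0.0 (shut) to 1.0 (fully open); "grasp_force": force on a finger pad.
Only numpy, scipy, OpenCV 4.12 (cv2) and the standard library are available. Lean on these libraries where they do the work, as an engineer would, in place of code of your own. Each camera call takes 0.05 s, during which the arm holds its last target. There are 200 camera calls.

## Task

Pick up the straightedge and with it push the four loose square pots on the packing tray together, as one group, between the guide rails until they all stand square in a single row across the lane, pressed gently but firmly home against the sprung stop for a moment (about 8 N; never 16 N or more, and never with the fingers). Then draw the straightedge back out and stand it upright on the table, clear of the tray, leaving the row where it is and the other things alone.

Things in the scene. Friction and masses are not known exactly. Their poses are not given: they have to be found in the camera images.
- tray: Fixed grey tray on the table, floor 260 (x) x 220 (y) x 6 mm. Origin: centre of underside; +x is the pushing direction. Two guide rails (8 mm thick, tops 28 mm above the table) run from x = 0 to 128 mm at y = +-64 mm: a lane 120 mm wide. Their near ends flare out at 20 degrees to a mouth 156 mm wide at x = -50 mm; the floor nearer than that is open.
- stop: Stop at the lane's far end. Origin: on the tray floor under its fixed dark bridge, tray x = 120 mm. Its flat face (117 wide, 24 mm tall, square to the lane) is set anywhere 25 to 55 mm before the origin (tray x = 65 to 95 mm); the setting is not reported: feel for it. Face sprung: yields from 1.2 N, 1.2 N per mm, rigid after 8 mm (11 N), springs back.
- straightedge: Loose aluminium straightedge, 0.22 kg, on its foot. Origin: centre of foot underside. Foot 36 (x) x 100 (y) x 6 mm; upright blade along its +x edge, 100 mm wide, 26 tall, pushing face at x = +18 mm. Black grip block 16 (x) x 44 (y) mm centred at x = -3 mm, 6 to 80 mm high: pinch it across the 16 mm, about 60 mm up, so the fingers pass above the pots.
- pot0: One of four alike loose square specimen pots: white body 26 x 26 x 20 mm, round grey lid 23 mm across on it, 28 mm tall in all, about 40 g. Origin: centre of its underside; z up, x and y along its sides. Starts on the open part or mouth of the tray, askew. Slides easily (friction about 0.25) but can catch corner-on; the edge moved a little sideways under light pressure turns it square.
- pot1: One of four alike loose square specimen pots: white body 26 x 26 x 20 mm, round grey lid 23 mm across on it, 28 mm tall in all, about 40 g. Origin: centre of its underside; z up, x and y along its sides. Starts on the open part or mouth of the tray, askew. Slides easily (friction about 0.25) but can catch corner-on; the edge moved a little sideways under light pressure turns it square.
- pot2: One of four alike loose square specimen pots: white body 26 x 26 x 20 mm, round grey lid 23 mm across on it, 28 mm tall in all, about 40 g. Origin: centre of its underside; z up, x and y along its sides. Starts on the open part or mouth of the tray, askew. Slides easily (friction about 0.25) but can catch corner-on; the edge moved a little sideways under light pressure turns it square.
- pot3: One of four alike loose square specimen pots: white body 26 x 26 x 20 mm, round grey lid 23 mm across on it, 28 mm tall in all, about 40 g. Origin: centre of its underside; z up, x and y along its sides. Starts on the open part or mouth of the tray, askew. Slides easily (friction about 0.25) but can catch corner-on; the edge moved a little sideways under light pressure turns it square.
- bottle: Bystander: round bottle, 60 mm across, 130 mm tall, standing beside the tray. Origin: centre of its underside. Leave alone.
- vial: Bystander: round amber vial, 22 mm across, 42 mm tall, standing on the tray outside the +y rail. Origin: centre of its underside. Leave alone.
- weight: Bystander: steel disc weight, 26 mm across, 16 mm tall, on the tray outside the -y rail. Origin: centre of its underside. Leave alone.
- tape: Bystander: roll of tape lying flat on the table to the left, 80 mm across, 20 mm tall. Origin: centre of its underside. Leave alone.
There are look-alikes about, which are no part of the job. What is shaped like the straightedge but blue or orange is not meant.

How it is judged:
On the way:
1. all four pots are in the lane, square to it, and pressed against the stop with more than 4 N for 0.3 s (x of pot0 in the frame of tray between 0.045 and 0.095 m and y of pot0 in the frame of tray between -0.055 and 0.055 m and x of pot1 in the frame of tray between 0.045 and 0.095 m and y of pot1 in the frame of tray between -0.055 and 0.055 m and x of pot2 in the frame of tray between 0.045 and 0.095 m and y of pot2 in the frame of tray between -0.055 and 0.055 m and x of pot3 in the frame of tray between 0.045 and 0.095 m and y of pot3 in the frame of tray between -0.055 and 0.055 m and (angle between the x axis of pot0 and the x axis of tray, either way round below 0.06 rad or angle between the x axis of pot0 and the y axis of tray, either way round below 0.06 rad) and (angle between the x axis of pot1 and the x axis of tray, either way round below 0.06 rad or angle between the x axis of pot1 and the y axis of tray, either way round below 0.06 rad) and (angle between the x axis of pot2 and the x axis of tray, either way round below 0.06 rad or angle between the x axis of pot2 and the y axis of tray, either way round below 0.06 rad) and (angle between the x axis of pot3 and the x axis of tray, either way round below 0.06 rad or angle between the x axis of pot3 and the y axis of tray, either way round below 0.06 rad) and contact force between stop and anything else above 4 N), for 0.3 s.
At the end, for the whole second after the job is handed in: All four pots at rest, upright, between the rails (tray x 45 to 95 mm, y within 55 mm), square to the lane within 0.06 rad, in one row (depths within 5 mm along the pots' own axes); the straightedge stands upright and still on the table, clear of the tray (x of pot0 in the frame of tray between 0.045 and 0.095 m and y of pot0 in the frame of tray between -0.055 and 0.055 m and x of pot1 in the frame of tray between 0.045 and 0.095 m and y of pot1 in the frame of tray between -0.055 and 0.055 m and x of pot2 in the frame of tray between 0.045 and 0.095 m and y of pot2 in the frame of tray between -0.055 and 0.055 m and x of pot3 in the frame of tray between 0.045 and 0.095 m and y of pot3 in the frame of tray between -0.055 and 0.055 m and (x of pot1 in the frame of pot0 between -0.005 and 0.005 m or y of pot1 in the frame of pot0 between -0.005 and 0.005 m) and (x of pot2 in the frame of pot0 between -0.005 and 0.005 m or y of pot2 in the frame of pot0 between -0.005 and 0.005 m) and (x of pot3 in the frame of pot0 between -0.005 and 0.005 m or y of pot3 in the frame of pot0 between -0.005 and 0.005 m) and (x of pot2 in the frame of pot1 between -0.005 and 0.005 m or y of pot2 in the frame of pot1 between -0.005 and 0.005 m) and (x of pot3 in the frame of pot1 between -0.005 and 0.005 m or y of pot3 in the frame of pot1 between -0.005 and 0.005 m) and (x of pot3 in the frame of pot2 between -0.005 and 0.005 m or y of pot3 in the frame of pot2 between -0.005 and 0.005 m) and (angle between the x axis of pot0 and the x axis of tray, either way round below 0.06 rad or angle between the x axis of pot0 and the y axis of tray, either way round below 0.06 rad) and (angle between the x axis of pot1 and the x axis of tray, either way round below 0.06 rad or angle between the x axis of pot1 and the y axis of tray, either way round below 0.06 rad) and (angle between the x axis of pot2 and the x axis of tray, either way round below 0.06 rad or angle between the x axis of pot2 and the y axis of tray, either way round below 0.06 rad) and (angle between the x axis of pot3 and the x axis of tray, either way round below 0.06 rad or angle between the x axis of pot3 and the y axis of tray, either way round below 0.06 rad) and linear speed of each of pot0, pot1, pot2, pot3, straightedge below 0.01 m/s and angle between each of pot0, pot1, pot2, pot3, straightedge's own z axis and vertical below 0.05 rad and height (world z) of straightedge below 0.004 m and (y of straightedge in the frame of tray above 0.13 m or x of straightedge in the frame of tray above 0.15 m or y of straightedge in the frame of tray below -0.13 m or x of straightedge in the frame of tray below -0.15 m)); the robot touches nothing.
It fails at once if a pot is pushed by the straightedge, or the stop is loaded, with more than 16 N (contact force between straightedge and pot0 above 16 N or contact force between straightedge and pot1 above 16 N or contact force between straightedge and pot2 above 16 N or contact force between straightedge and pot3 above 16 N or contact force between stop and anything else above 16 N).
It fails at once if the fingers or arm push a pot or the stop (contact force between any of the fingers, the arm and pot0 above 0.5 N or contact force between any of the fingers, the arm and pot1 above 0.5 N or contact force between any of the fingers, the arm and pot2 above 0.5 N or contact force between any of the fingers, the arm and pot3 above 0.5 N or contact force between any of the fingers, the arm and stop above 0.5 N).
It fails at once if a pot tips over (angle between any of pot0, pot1, pot2, pot3's own z axis and vertical above 0.5 rad).
It fails at once if a bystander (bottle, vial, weight, tape roll) is moved more than 20 mm (distance of any of bottle, vial, weight, tape from where it was at the start of the episode above 0.02 m).
It also fails if it takes over 72 s, if anything falls off the work surface, if the arm or the gripper's body presses on something with over 40 N, if the wrist force passes 120 N, or if a joint passes its speed limit or range.

## Working session

There is one attempt and no reset: what is moved stays moved. The work goes in short steps, Python scripts to look and compute and a tool call to move; the robot and the scene stay as the last step left them, time stands still between calls to the robot, and variables do not carry over. Pictures are saved under pics/ and viewed, at most 10 in all, crops included, and the job is handed in when it is done.

Besides the shell and the picture viewer there is one more tool, called after "Call:" as name(argument=value, ...) on one line, values as JSON. play_rows: Moves the arm, as the interface text tells. Its arguments: {"type":"object","properties":{"xyz":{"type":"array","items":{"type":"array","items":{"type":"number"}}},"rot":{"type":"array","items":{"type":"array","items":{"type":"number"}}},"grip":{"type":"array","items":{"type":"number"}}},"required":["xyz","rot","grip"]}

```bash
mkdir -p pics; ls; python3 - <<'E'
from bench import readout, vision, ctrl
import cv2, numpy as np
o=readout.get_obs(); print(o['time_s'],o['eef_pos'],o['eef_rot'],o['opening'],o['wrist_force'],ctrl.tips_ahead)
for n in ['scene','top']:
    c=vision.camera(n); np.savez(f'{n}.npz',**c); cv2.imwrite(f'pics/{n}0.png',c['color'][:,:,::-1])
    print(n,c['camera_matrix'],c['extrinsics'])
E
```

```text
pics
0.0 [ 0.1714248  -0.54831284  0.24940169] [-8.51433834e-04  9.88560430e-01  1.50822907e-01  4.94311663e-05] 0.9989223933093978 [-1.0294986   0.26393978  0.3089683 ] 0.019
scene [[498.89403101   0.         278.67566907]
 [  0.         498.89403101 215.73396343]
 [  0.           0.           1.        ]] [[ 0.08068455  0.72060428 -0.68863596  1.2406254 ]
 [ 0.99664276 -0.06796118  0.04565628 -0.01817107]
 [-0.0139004  -0.69000779 -0.72366845  0.86127955]
 [ 0.          0.          0.          1.        ]]
top [[427.41837617   0.         275.61737917]
 [  0.         427.41837617 211.59396424]
 [  0.           0.           1.        ]] [[-0.01291541 -0.9848223   0.17308445  0.27397893]
 [-0.99958876  0.01714844  0.02298342  0.03291514]
 [-0.02560272 -0.17271643 -0.98463878  1.17813168]
 [ 0.          0.          0.          1.        ]]
```

View pics/top0.png

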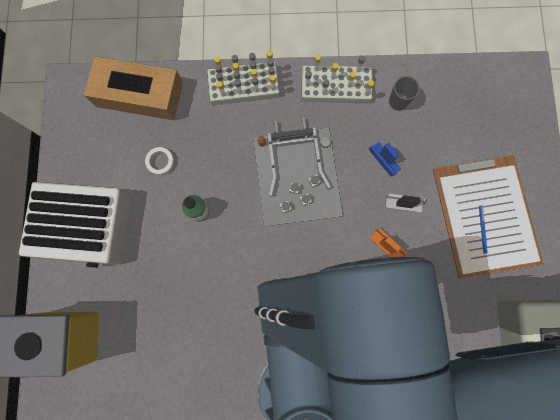

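View pics/scene0.png

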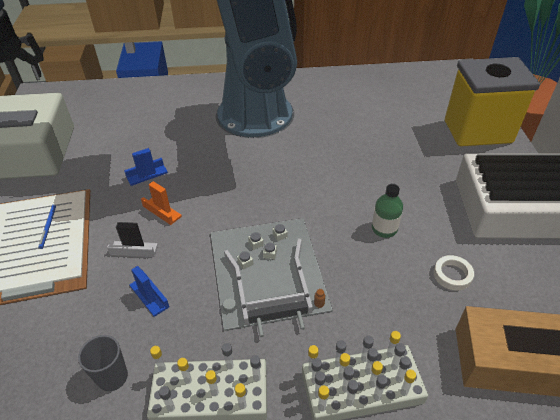

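Straightedge candidates are: grey with a black grip at top (405,203) / scene (131,240); blue at top (385,157) / scene (148,290); orange at top (388,243) / scene (160,203); and a second blue at scene (146,166), hidden by the arm in the top view. By the description it is the grey one. I'll check it in one close crop.

```bash
python3 - <<'E'
import cv2, numpy as np
t=np.load('top.npz')['color'][:,:,::-1]; s=np.load('scene.npz')['color'][:,:,::-1]
a=cv2.resize(t[175:235,370:450],(400,300),interpolation=cv2.INTER_CUBIC)
b=cv2.resize(s[210:270,95:175],(400,300),interpolation=cv2.INTER_CUBIC)
c=cv2.resize(t[115:235,245:352],None,fx=2.5,fy=2.5,interpolation=cv2.INTER_CUBIC)
d=cv2.resize(s[215:340,205:335],None,fx=2.4,fy=2.4,interpolation=cv2.INTER_CUBIC)
im=np.zeros((600,800,3),np.uint8); im[:300,:400]=a; im[:300,400:]=b; im[300:600,:267]=c[:300,:267]; im[300:600,400:712]=d[:300,:312]
cv2.imwrite('pics/crop.png',im)
E
```

```text
(no output)
```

View pics/crop.png

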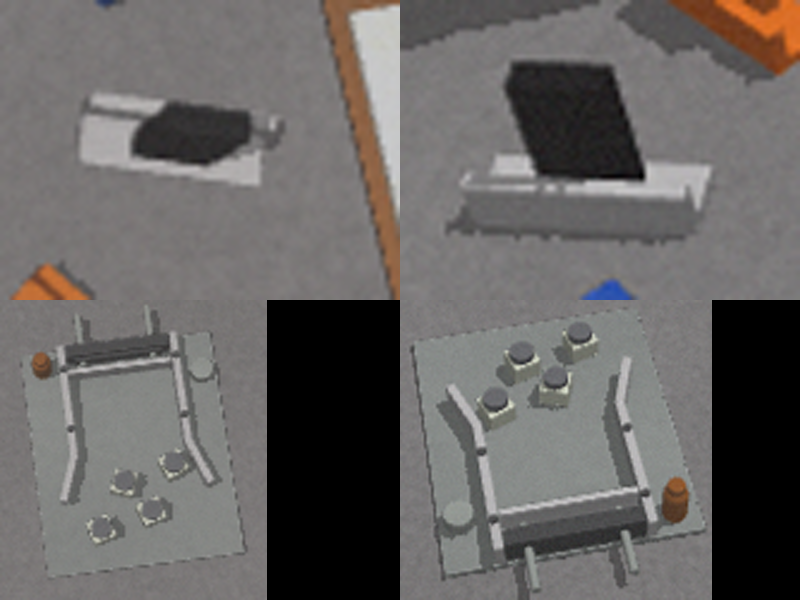

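The crop confirms the grey straightedge with the black grip. Its blade faces world +x, yawed slightly, with the foot's near corners at top (386,207) and (422,212). The four pots stand in front of the tray's mouth. I'll compute poses now.

```bash
cat > h.py <<'E'
import numpy as np, cv2
from scipy.spatial.transform import Rotation as R
def ray(K,E,p):
    d=E[:3,:3]@np.linalg.solve(K,[p[0],p[1],1.]); return E[:3,3],d
def onz(K,E,p,z):
    o,d=ray(K,E,p); return o+d*(z-o[2])/d[2]
def tri(r1,r2):
    (a,d),(b,e)=r1,r2; s=np.linalg.lstsq(np.c_[d,-e],b-a,rcond=None)[0]
    P,Q=a+d*s[0],b+e*s[1]; return (P+Q)/2,np.linalg.norm(P-Q)
def wristE(c,o):
    T=np.eye(4); w,x,y,z=o['eef_rot']; T[:3,:3]=R.from_quat([x,y,z,w]).as_matrix(); T[:3,3]=o['eef_pos']; return T@c['hand_eye']
E
python3 - <<'E'
from h import *
np.set_printoptions(precision=4,suppress=True)
t=np.load('top.npz');s=np.load('scene.npz')
Kt,Et,Ks,Es=t['camera_matrix'],t['extrinsics'],s['camera_matrix'],s['extrinsics']
f=lambda u,v:(245+u/2.5-.3,115+v/2.5-.3); g=lambda u,v:(205+u/2.4-.3,215+v/2.4-.3)
C=[(f(50,277),g(628-400,307-300)),(f(244,252),g(413-400,343-300)),(f(210,32),g(443-400,577-300)),(f(22,58),g(706-400,530-300))]
P=[]
for a,b in C:
    x=onz(Kt,Et,a,.006);y=onz(Ks,Es,b,.006); P.append((x+y)/2); print(x,y,tri(ray(Kt,Et,a),ray(Ks,Es,b)))
P=np.array(P); nl,nr,fr,fl=P
c=P.mean(0); dx=(fl+fr-nl-nr); yaw=np.arctan2(dx[1],dx[0]); print('tray',c,np.degrees(yaw),np.linalg.norm(dx)/2,np.linalg.norm(nl+fl-nr-fr)/2)
Rz=np.array([[np.cos(yaw),np.sin(yaw)],[-np.sin(yaw),np.cos(yaw)]])
lt=[f(125,182),f(175,163),f(153,210),f(102,227)]; ls=[g(155,92),g(94,101),g(121,53),g(179,31)]
ls=[ls[1],None,None,None] and ls
# lids centres: by matching ground position
A=[onz(Kt,Et,p,.028)[:2] for p in lt]; B=[onz(Ks,Es,p,.028)[:2] for p in ls]
for p in A: print('pot top', Rz@(p-c[:2])*1000)
for p in B: print('pot sc', Rz@(p-c[:2])*1000)
# stop face top edge
for p in [f(66,69),f(172,62)]: print('stop', Rz@(onz(Kt,Et,p,.028)[:2]-c[:2])*1000)
# grip top centroid: black masks
ft=lambda u,v:(370+u/5-.4,175+v/5-.4); gs=lambda u,v:(95+(u-400)/5-.4,210+v/5-.4)
for n,a,b in [('footNL? near',ft(80,162),gs(712,166)),('footNR',ft(262,185),gs(492,155))]:
    print(n,onz(Kt,Et,a,.006),onz(Ks,Es,b,.006))
print('blade top L/R scene',onz(Ks,Es,gs(692,185),.026),onz(Ks,Es,gs(465,180),.026),'top',onz(Kt,Et,ft(90,95),.026),onz(Kt,Et,ft(282,122),.026))
print('blade base scene',onz(Ks,Es,gs(690,238),.0),onz(Ks,Es,gs(468,228),.0))
# grip top corners: scene top face (510..612, 62..68); top image top of grip is displaced outwards
for n,a,b in [('gripFarL',ft(167,102),gs(612,68)),('gripFarR',ft(250,112),gs(510,62))]:
    print(n,tri(ray(Kt,Et,a),ray(Ks,Es,b)), onz(Ks,Es,b,.08))
E
```

```text
[0.4414 0.091  0.006 ] [0.4375 0.0847 0.006 ] (array([0.4407, 0.0876, 0.0094]), np.float64(0.006598522489763122))
[ 0.4658 -0.1243  0.006 ] [ 0.4654 -0.1256  0.006 ] (array([ 0.4658, -0.1249,  0.0063]), np.float64(0.0013145858740922119))
[ 0.7228 -0.0955  0.006 ] [ 0.7233 -0.0978  0.006 ] (array([ 0.723 , -0.0967,  0.0055]), np.float64(0.0021958779813682394))
[0.6963 0.1211 0.006 ] [0.6982 0.1213 0.006 ] (array([0.697 , 0.1215, 0.0041]), np.float64(0.0003842076544080859))
tray [ 0.5813 -0.0031  0.006 ] 6.82656217172943 0.25943374407308345 0.21690285585167238
pot top [-37.2849  13.9323]
pot top [-23.5654 -43.7403]
pot top [-72.695  -12.0767]
pot top [-83.8647  45.9028]
pot sc [-23.6793  11.3068]
pot sc [-24.9232 -43.8975]
pot sc [-76.0249 -10.8169]
pot sc [-91.6509  47.135 ]
stop [100.9801  61.4803]
stop [ 92.3841 -57.6058]
footNL? near [ 0.4876 -0.2448  0.006 ] [ 0.4852 -0.2452  0.006 ]
footNR [ 0.473  -0.3439  0.006 ] [ 0.4693 -0.3459  0.006 ]
blade top L/R scene [ 0.5132 -0.2477  0.026 ] [ 0.501 -0.348  0.026] top [ 0.5212 -0.2476  0.026 ] [ 0.5042 -0.3508  0.026 ]
blade base scene [ 0.5216 -0.2529  0.    ] [ 0.5066 -0.3525  0.    ]
gripFarL (array([ 0.5025, -0.27  ,  0.0924]), np.float64(0.0013844971553886387)) [ 0.4907 -0.2733  0.08  ]
gripFarR (array([ 0.4962, -0.3124,  0.0937]), np.float64(7.114082732985817e-05)) [ 0.483  -0.3176  0.08  ]
```

Call:
play_rows(xyz=[[48, -19, 4], [96, -37, 8], [144, -56, 12], [192, -74, 15], [240, -93, 20], [288, -111, 25], [336, -130, 30], [384, -148, 30], [384, -148, 30], [384, -148, 30]], rot=[[0, 0, -0.17], [0, 0, -0.34], [0, 0, -0.51], [0, 0, -0.68], [0, 0, -0.85], [0, 0, -1.02], [0, 0, -1.19], [0, 0, -1.36], [0, 0, -1.41], [0, 0, -1.41]], grip=[1, 1, 1, 1, 1, 1, 1, 1, 1, 1])

```text
time_s: 1.35
eef_pos: [0.494, -0.2923, 0.2197]
eef_rot: [-0.001, 0.655, 0.756, -0.0]
wrist_force: [-0.5, -0.1, 0.8]
opening: 0.999
grasp_force: 0.0
```

```bash
python3 - <<'E'
from bench import readout, vision, ctrl
from h import *
o=readout.get_obs(); c=vision.camera('wrist'); np.savez('w1.npz',E=wristE(c,o),**c); print(o['time_s'],o['eef_pos'],o['eef_rot'],o['wrist_force']); print(c['hand_eye'])
t=vision.camera('top'); np.savez('top1.npz',**t)
im=np.vstack([c['color'],]) ; cv2.imwrite('pics/w1.png',im[:,:,::-1])
E
```

```text
1.35 [ 0.49403478 -0.29233917  0.21973346] [-5.13726273e-04  6.54856397e-01  7.55753157e-01 -4.52854909e-05] [-0.51364186 -0.08611446  0.77516908]
[[-1.12451003e-03 -9.51743389e-01 -3.06892909e-01  7.84151127e-02]
 [ 9.99998840e-01 -1.38562988e-03  6.32974393e-04  4.61676695e-04]
 [-1.02766918e-03 -3.06891841e-01  9.51743843e-01 -1.22500059e-01]
 [ 0.00000000e+00  0.00000000e+00  0.00000000e+00  1.00000000e+00]]
```

View pics/w1.png

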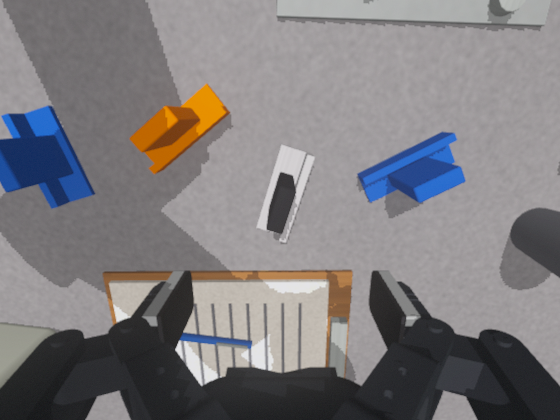

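The wrist view shows the straightedge at (285,195), turned clockwise relative to the tool, so I had its yaw sign wrong: it is about -10°. I'll measure it from here.

```bash
python3 - <<'E'
from h import *
np.set_printoptions(precision=4,suppress=True)
w=np.load('w1.npz'); K,E=w['camera_matrix'],w['E']; img=w['color']
a,b=onz(K,E,(285,145),.006),onz(K,E,(258,229),.006)
d=a-b; yaw=np.arctan2(-d[0],d[1]); u=np.array([np.cos(yaw),np.sin(yaw)])
print('near edge',a,b,np.linalg.norm(d),np.degrees(yaw),'centre',((a+b)/2)[:2]+.018*u)
p,q=onz(K,E,(314,155),.026),onz(K,E,(288,240),.026); d=p-q
print('blade top',p,q,np.linalg.norm(d),np.degrees(np.arctan2(-d[0],d[1])),((p+q)/2)[:2]-.018*u)
m=((img.max(2)<45)).astype(np.uint8); m[:150]=0;m[250:]=0;m[:,:255]=0;m[:,310:]=0
n,l,st,ce=cv2.connectedComponentsWithStats(m); i=1+st[1:,4].argmax(); print(st[i],ce[i])
# darkest two faces; depth at grip top
D=w['depth']; pts=[]
for v,uu in zip(*np.where(l==i)):
    c=np.array([(uu-K[0,2])/K[0,0],(v-K[1,2])/K[1,1],1])*D[v,uu]; pts.append(E[:3,:3]@c+E[:3,3])
pts=np.array(pts); zt=np.percentile(pts[:,2],95); t=pts[pts[:,2]>zt-.004]; print('z',zt,'grip top centre',t.mean(0),len(t))
r=cv2.minAreaRect((t[:,:2]*1e4).astype(np.float32)); print(r)
E
```

```text
near edge [ 0.4922 -0.2441  0.006 ] [ 0.4748 -0.3441  0.006 ] 0.10148473090195981 -9.837542096034463 centre [ 0.5012 -0.2971]
blade top [ 0.5225 -0.248   0.026 ] [ 0.51   -0.3447  0.026 ] 0.09741079433425358 -7.317362670511833 [ 0.4985 -0.2933]Traceback (most recent call last):
  File "<stdin>", line 10, in <module>
ValueError: attempt to get argmax of an empty sequence
```

```bash
python3 - <<'E'
from h import *
np.set_printoptions(precision=4,suppress=True)
w=np.load('w1.npz'); K,E=w['camera_matrix'],w['E']; img=w['color']
print(img[200,275:300:4].tolist())
m=((img.max(2)<80)).astype(np.uint8); m[:165]=0;m[240:]=0;m[:,:262]=0;m[:,300:]=0
D=w['depth']; pts=[]
for v,uu in zip(*np.where(m>0)):
    c=np.array([(uu-K[0,2])/K[0,0],(v-K[1,2])/K[1,1],1])*D[v,uu]; pts.append(E[:3,:3]@c+E[:3,3])
pts=np.array(pts); print(len(pts)); zt=np.percentile(pts[:,2],90); t=pts[pts[:,2]>zt-.005]; print('z',zt,'grip top centre',t.mean(0),len(t))
r=cv2.minAreaRect((t[:,:2]*1e4).astype(np.float32)); print(r)
E
```

```text
[[58, 56, 57], [65, 62, 63], [64, 62, 66], [63, 62, 63], [63, 61, 63], [197, 193, 196], [207, 204, 206]]
1063
z 0.07947363140129596 grip top centre [ 0.4942 -0.2931  0.0805] 817
((4941.98779296875, -2656.48046875), (205.32611083984375, 1020.4051513671875), 0.5607109665870667)
```

Call:
play_rows(xyz=[[0, 1, 30], [0, 1, 60], [-1, 1, 90], [-1, 1, 115], [-1, 1, 135], [-1, 1, 150], [-1, 1, 158], [-1, 1, 158], [-1, 1, 158], [-1, 1, 158]], rot=[[0, 0, 0.15], [0, 0, 0.29], [0, 0, 0.29], [0, 0, 0.29], [0, 0, 0.29], [0, 0, 0.29], [0, 0, 0.29], [0, 0, 0.29], [0, 0, 0.29], [0, 0, 0.29]], grip=[1, 1, 1, 1, 1, 1, 1, 0.5, 0.2, 0])

```text
time_s: 2.7
eef_pos: [0.4955, -0.2943, 0.0631]
eef_rot: [0.001, 0.757, 0.653, 0.0]
wrist_force: [-0.0, -1.1, -0.1]
opening: 0.374
grasp_force: 0.0
```

Call:
play_rows(xyz=[[0, 0, 0], [0, 0, 0], [0, 0, 0], [0, 0, -5], [0, 0, -20], [0, 0, -40], [0, 0, -60], [0, 0, -60], [0, 0, -60], [0, 0, -60]], rot=[[0, 0, 0], [0, 0, 0], [0, 0, 0], [0, 0, 0], [0, 0, 0], [0, 0, 0], [0, 0, 0], [0, 0, 0], [0, 0, 0], [0, 0, 0]], grip=[0, 0, 0, 0, 0, 0, 0, 0, 0, 0])

```text
time_s: 3.95
eef_pos: [0.4944, -0.2934, 0.1213]
eef_rot: [-0.001, 0.757, 0.653, -0.0]
wrist_force: [0.5, 0.8, -2.3]
opening: 0.176
grasp_force: 60.3
```

```bash
python3 - <<'E'
from bench import readout, vision, ctrl
from h import *
o=readout.get_obs(); c=vision.camera('wrist'); np.savez('w2.npz',E=wristE(c,o),**c); print(o['time_s'],o['eef_pos'],o['eef_rot'],o['wrist_force'],o['torque'])
t=vision.camera('scene'); np.savez('scene2.npz',**t); s=t['color'][150:300,60:340]
im=np.vstack([cv2.resize(c['color'],(400,300)),cv2.resize(s,(400,214))]); cv2.imwrite('pics/w2.png',im[:,:,::-1])
E
```

```text
3.95 [ 0.49442624 -0.29343324  0.12127052] [-9.31191228e-04  7.57458327e-01  6.52882840e-01 -1.14662993e-04] [ 0.47232654  0.813205   -2.27609601] [-0.07661231  0.03934112 -0.0068113 ]
```

View pics/w2.png

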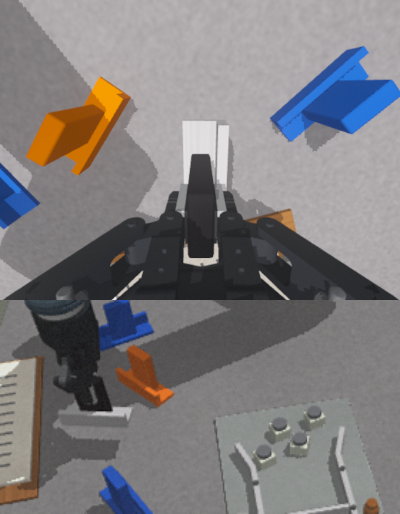

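Call:
play_rows(xyz=[[0, 0, -35], [0, 0, -70], [25, -6, -100], [65, -15, -100], [110, -25, -100], [155, -36, -100], [200, -46, -100], [235, -54, -100], [251, -58, -100], [251, -58, -100]], rot=[[0, 0, 0], [0, 0, -0.04], [0, 0, -0.08], [0, 0, -0.12], [0, 0, -0.16], [0, 0, -0.2], [0, 0, -0.24], [0, 0, -0.267], [0, 0, -0.267], [0, 0, -0.267]], grip=[0, 0, 0, 0, 0, 0, 0, 0, 0, 0])

```text
time_s: 5.3
eef_pos: [0.4746, -0.0366, 0.2222]
eef_rot: [0.0, 0.663, 0.748, -0.0]
wrist_force: [0.4, 0.3, -1.8]
opening: 0.178
grasp_force: 60.0
```

```bash
python3 - <<'E'
from bench import readout, vision, ctrl
from h import *
o=readout.get_obs(); c=vision.camera('wrist'); np.savez('w3.npz',E=wristE(c,o),**c); print(o['time_s'],o['eef_pos'],o['eef_rot'],o['wrist_force'],o['torque'])
cv2.imwrite('pics/w3.png',c['color'][:,:,::-1])
w=np.load('w2.npz'); K,E=w['camera_matrix'],w['hand_eye']
for p in [(256,171),(300,171)]:
    o_,d=ray(K,E,p); print('foot end in tool',o_+d*(.0555-o_[2])/d[2])
o_,d=ray(K,E,(305,177)); 
for p in [(305,175),(320,175)]:
    o_,d=ray(K,E,p); print('blade end',o_+d*(.0355-o_[2])/d[2])
E
```

```text
5.3 [ 0.47459751 -0.03663825  0.22215214] [ 5.02402050e-07  6.63310768e-01  7.48344039e-01 -1.56823909e-04] [ 0.40023871  0.3335727  -1.76319299] [ 0.01092786  0.01952471 -0.03357107]
foot end in tool [ 0.04757883 -0.01393073  0.0555    ]
foot end in tool [0.04754504 0.01180307 0.0555    ]
blade end [0.04892947 0.01317551 0.0355    ]
blade end [0.04891909 0.02099612 0.0355    ]
```

View pics/w3.png

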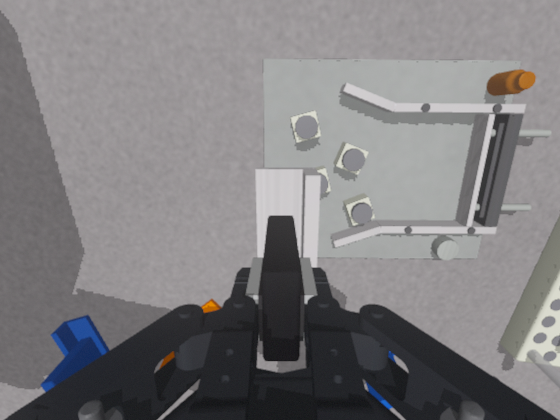

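The wrist view shows the tray's near-left corner at (264,60), the rail bends at (393,107) and (382,230), and the stop face line from (490,114) to (472,222). Pot lids are at (306,127), (353,159), (361,213) and (~318,183, half hidden).

```bash
python3 - <<'E'
from h import *
np.set_printoptions(precision=4,suppress=True)
w=np.load('w3.npz'); K,E=w['camera_matrix'],w['E']; g=lambda p,z:onz(K,E,p,z)[:2]
a1,a2=g((395,107),.028),g((522,108.5),.028); b1,b2=g((383,230),.028),g((494,230.5),.028)
n1=g((264,60),.006); n2=g((265,165),.006); fr=g((507,60),.006); nr=g((480,259),.006)
for d in (a2-a1,b2-b1,fr-n1): print('yaw',np.degrees(np.arctan2(d[1],d[0])))
d=n1-n2; print('yaw edge',np.degrees(np.arctan2(-d[0],d[1])))
d=a2-a1+b2-b1; yaw=np.arctan2(d[1],d[0])
M=np.array([[np.cos(yaw),np.sin(yaw)],[-np.sin(yaw),np.cos(yaw)]])
T=lambda p:M@p*1000
print('rails y',T(a1),T(a2),T(b1),T(b2),'corner',T(n1),T(n2),T(fr),T(nr))
cy=(T(a1)[1]+T(a2)[1]+T(b1)[1]+T(b2)[1])/4; cx=T(n1)[0]/2+T(n2)[0]/2+130
c=M.T@np.array([cx,cy])/1000; print('tray centre',c,np.degrees(yaw))
for p in [(306,127),(353,159),(361,212),(318,183)]: print('pot',T(g(p,.034))-[cx,cy])
print('stop',T(g((488,115),.030))-[cx,cy],T(g((472,220),.030))-[cx,cy])
t=np.load('top.npz');s=np.load('scene.npz')
E
python3 - <<'E'
E
```

```text
yaw 6.192883254738219
yaw 6.536631841778179
yaw 6.83692176355347
yaw edge 6.460587159541653
rails y [579.0999  -2.0614] [703.6777  -2.4328] [ 581.5851 -130.5872] [ 704.6262 -130.2158] corner [450.2955  41.8296] [450.473  -63.1636] [693.577  43.839] [ 712.2673 -175.8456]
tray centre [ 0.5842 -0.0016] 6.363690917845483
pot [-88.1504  44.9497]
pot [-39.7028  14.2697]
pot [-26.6676 -41.6963]
pot [-73.8938 -10.6402]
stop [89.9982 57.5622] [ 96.0732 -51.1229]
```

Call:
play_rows(xyz=[[9, -9, 20], [18, -18, 50], [27, -27, 80], [27, -27, 105], [27, -27, 125], [27, -27, 138], [27, -27, 146], [27, -27, 151], [27, -27, 151], [27, -27, 151]], rot=[[0, 0, 0.007], [0, 0, 0.007], [0, 0, 0.007], [0, 0, 0.007], [0, 0, 0.007], [0, 0, 0.007], [0, 0, 0.007], [0, 0, 0.007], [0, 0, 0.007], [0, 0, 0.007]], grip=[0, 0, 0, 0, 0, 0, 0, 0, 0, 0])

```text
time_s: 6.6
eef_pos: [0.4451, -0.0136, 0.0718]
eef_rot: [0.0, 0.666, 0.746, 0.0]
wrist_force: [0.7, -0.3, -1.7]
opening: 0.183
grasp_force: 60.1
```

Call:
play_rows(xyz=[[0, 5, 1], [-0.5, 10, 1], [-0.8, 15, 1], [-1, 20, 1], [-1.3, 25, 1], [-1.6, 30, 1], [-1.9, 35, 1], [-2.2, 40, 1], [-2.5, 45, 1], [-2.8, 50, 1]], rot=[[0, 0, 0], [0, 0, 0], [0, 0, 0], [0, 0, 0], [0, 0, 0], [0, 0, 0], [0, 0, 0], [0, 0, 0], [0, 0, 0], [0, 0, 0]], grip=[0, 0, 0, 0, 0, 0, 0, 0, 0, 0])

```text
time_s: 7.85
eef_pos: [0.4949, -0.0107, 0.0703]
eef_rot: [-0.0, 0.666, 0.746, -0.0]
wrist_force: [-1.0, 0.3, -2.1]
opening: 0.18
grasp_force: 60.1
```

```bash
cat > look.py <<'E'
import sys
from bench import readout, vision
from h import *
np.set_printoptions(precision=1,suppress=True)
n=sys.argv[1]; view=len(sys.argv)>2
o=readout.get_obs(); c=vision.camera('wrist'); s=vision.camera('scene'); t=vision.camera('top')
yaw=np.radians(6.5); M=np.array([[np.cos(yaw),np.sin(yaw)],[-np.sin(yaw),np.cos(yaw)]]); c0=np.array([.583,-.002])
p=M@(o['eef_pos'][:2]-c0)*1000; f=M@o['wrist_force'][:2]
w,x,y,z=o['eef_rot']; print('t',o['time_s'],'tcp tray',p,'face x',p[0]+21,'z',o['eef_pos'][2]*1000,'yaw off',np.degrees(2*np.arctan2(y,x))-96.5,'F tray',f,'tq',o['torque'])
# scene rectified to tray frame at z=.034 (lid tops) and 5 px/mm window
def rect(K,E,img,z=.034):
    q=np.array([[-120,70],[110,70],[110,-70],[-120,-70]],float); W=(M.T@q.T).T/1000+c0
    px=[]
    for a in W:
        v=E[:3,:3].T@(np.r_[a,z]-E[:3,3]); v=K@v; px.append(v[:2]/v[2])
    H=cv2.getPerspectiveTransform(np.float32(px),np.float32([[0,0],[690,0],[690,420],[0,420]]))
    return cv2.warpPerspective(img,H,(690,420))
E=wristE(c,o)
np.savez(n+'.npz',wE=E,w=c['color'],wK=c['camera_matrix'],s=s['color'],t=t['color'])
a=rect(c['camera_matrix'],E,c['color']); b=rect(s['camera_matrix'],s['extrinsics'],s['color'])
cv2.imwrite(f'pics/{n}.png',np.hstack([cv2.resize(a,(400,244)),cv2.resize(b,(400,244))])[:,:,::-1])
# lids: dark grey blobs in scene view
ks,es=s['camera_matrix'],s['extrinsics']
E
python3 look.py p1
```

```text
t 7.85 tcp tray [-88.5   1.3] face x -67.50016259532185 z 70.26196624988353 yaw off -0.08243272342859598 F tray [-0.9  0.4] tq [-0.   0.1 -0. ]
```

View pics/p1.png

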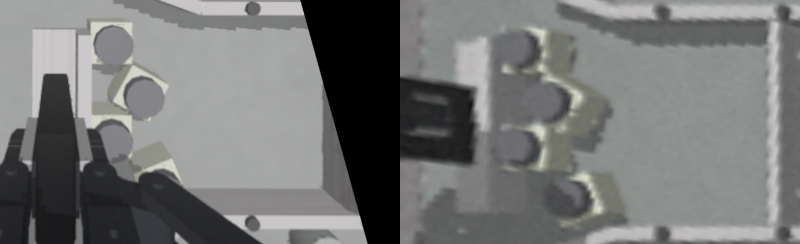

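Clean so far: pots 1 and 4 lie flat on the blade and all four are spread across the lane. I'll continue pushing.

Call:
play_rows(xyz=[[0, 4, 0], [0, 8, 0], [0, 12, 0], [0, 16, 0], [0, 20, 0], [0, 24, 0], [0, 28, 0], [0, 32, 0], [0, 36, 0], [0, 40, 0]], rot=[[0, 0, 0], [0, 0, 0], [0, 0, 0], [0, 0, 0], [0, 0, 0], [0, 0, 0], [0, 0, 0], [0, 0, 0], [0, 0, 0], [0, 0, 0]], grip=[0, 0, 0, 0, 0, 0, 0, 0, 0, 0])

```text
time_s: 9.25
eef_pos: [0.5346, -0.0062, 0.0703]
eef_rot: [-0.0, 0.666, 0.746, -0.0]
wrist_force: [-1.1, 0.3, -1.4]
opening: 0.179
grasp_force: 60.0
```

```bash
python3 look.py p2
```

```text
t 9.25 tcp tray [-48.5   1.3] face x -27.53615674336121 z 70.28247444329807 yaw off -0.08259684764402664 F tray [-1.1  0.4] tq [ 0.   0.1 -0. ]
```

View pics/p2.png

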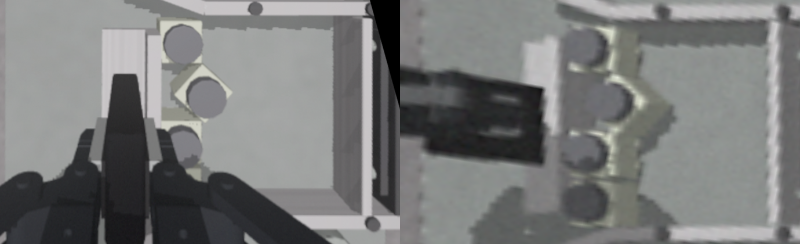

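Pot 2 sits corner-on between pots 1 and 4. I'll swing the blade slightly so pot 1 pushes pot 2 from one side and turns it.

Call:
play_rows(xyz=[[0, 0.5, 0], [0, 1, 0], [0, 1.5, 0], [0, 2, 0], [0, 2.5, 0], [0, 3, 0], [0, 3.5, 0], [0, 4, 0], [0, 4, 0], [0, 4, 0]], rot=[[0, 0, 0.02], [0, 0, 0.045], [0, 0, 0.07], [0, 0, 0.095], [0, 0, 0.12], [0, 0, 0.145], [0, 0, 0.17], [0, 0, 0.17], [0, 0, 0.17], [0, 0, 0.17]], grip=[0, 0, 0, 0, 0, 0, 0, 0, 0, 0])

```text
time_s: 10.65
eef_pos: [0.5384, -0.0058, 0.0703]
eef_rot: [0.0, 0.727, 0.686, 0.0]
wrist_force: [-0.1, -0.7, -1.7]
opening: 0.182
grasp_force: 60.0
```

```bash
python3 look.py p3
```

```text
t 10.65 tcp tray [-44.7   1.3] face x -23.736929269495093 z 70.30698980177367 yaw off -9.81812930261475 F tray [-0.1 -0.7] tq [-0. -0.  0.]
```

View pics/p3.png

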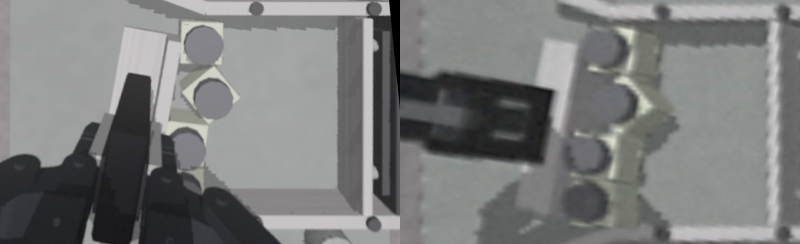

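The wrist and scene views show pot 2 turning clockwise and dropping towards the blade. I've used 9 of my 10 pictures, so I'll measure pot poses numerically from depth from here on.

```bash
cat > pots.py <<'E'
import sys
from bench import readout, vision
from h import *
np.set_printoptions(precision=1,suppress=True)
yaw=np.radians(6.5); M=np.array([[np.cos(yaw),np.sin(yaw)],[-np.sin(yaw),np.cos(yaw)]]); c0=np.array([.583,-.002])
o=readout.get_obs()
p=M@(o['eef_pos'][:2]-c0)*1000; f=M@o['wrist_force'][:2]; w,x,y,z=o['eef_rot']
print('t',round(o['time_s'],2),'tcp',p,'face x',round(p[0]+21,1),'z',round(o['eef_pos'][2]*1000,1),'yaw off',round(np.degrees(2*np.arctan2(y,x))-96.5,2),'F',f)
P=[];Cc=[];src=[]
for k,n in enumerate(['wrist','scene']):
    c=vision.camera(n); E=wristE(c,o) if n=='wrist' else c['extrinsics']; K=c['camera_matrix']; D=c['depth']
    v,u=np.where(D>0); d=D[v,u]; q=np.c_[(u-K[0,2])/K[0,0]*d,(v-K[1,2])/K[1,1]*d,d]@E[:3,:3].T+E[:3,3]
    q=np.c_[(q[:,:2]-c0)@M.T,q[:,2:]]*1000; m=(q[:,0]>-130)&(q[:,0]<125)&(abs(q[:,1])<75)&(q[:,2]<60)&(q[:,2]>-5)
    P.append(q[m]);Cc.append(c['color'][v,u][m].astype(int));src.append(np.full(m.sum(),k))
P=np.vstack(P);C=np.vstack(Cc);src=np.hstack(src)
cream=(C[:,0]-C[:,2]>18)&(abs(P[:,1])<62)&(P[:,2]>8)&(P[:,2]<32)
lid=(P[:,2]>31)&(P[:,2]<37.5)&(C.max(1)<135)&(C.min(1)>60)&(abs(P[:,1])<60)
for k in (0,1):
    B=P[cream&(src==k)]; L=P[lid&(src==k)]
    print('view',k,len(B),len(L))
    g=np.full((42,70),'.')
    for X,ch in ((B,'o'),(L,'#')):
        i=((62-X[:,1])/3).astype(int);j=((X[:,0]+p[0]*-1-10)/2).astype(int) ; ok=(j>=0)&(j<45)&(i>=0)&(i<42); g[i[ok],j[ok]]=ch
    img=np.zeros((125,260),np.uint8)
    if len(L):
        img[(62-L[:,1]).astype(int),(L[:,0]+130).astype(int)]=255
        img=cv2.morphologyEx(img,cv2.MORPH_CLOSE,np.ones((4,4)));img=cv2.morphologyEx(img,cv2.MORPH_OPEN,np.ones((3,3)))
        n,l,st,ce=cv2.connectedComponentsWithStats(img)
        for s,(cx,cy) in zip(st[1:],ce[1:]):
            if s[4]<60: continue
            print(' lid x',round(cx-130,1),'y',round(62-cy,1),'w',s[2],'h',s[3],s[4])
    if len(sys.argv)>1: print('\n'.join(''.join(r[:45]) for r in g))
E
python3 pots.py a
```

```text
t 10.8 tcp [-44.8   1.3] face x -23.8 z 70.3 yaw off -9.82 F [-1.2 -0.3]
view 0 0 1314
 lid x 4.7 y 6.3 w 21 h 12 169
 lid x -11.2 y -17.8 w 19 h 23 359
 lid x -9.1 y -37.9 w 11 h 9 61
.............................................
.............................................
.............######..........................
...........###....###........................
..........##........##.......................
..........##.........#.......................
..........#........#.#.......................
....#.....##...#.####........................
....#......####..####........................
............########.........................
.............................................
.............................................
.................##.#........................
..............#########......................
#............###......##.....................
..#..........##....#...##....................
.............#....#..####....................
.............############....................
..............##########.....................
..............#########..................
[... 2532 characters left out ...]
..........
###.#.#.##.######............................
###...#.######.#.............................
##.....#..#####..............................
###.....##.##.#..............................
##...........................................
##.....######................................
###...#.##..##...............................
#...#####.#.#.#..............................
##.#..#.#.######.............................
#...####.#####.##............................
#....###.#.###...............................
#...#.#.#####................................
......##.#####...............................
.............................................
.............................................
```

Call:
play_rows(xyz=[[0, 1, 0], [0, 2, 0], [0, 3, 0], [0, 4, 0], [0, 5, 0], [0, 6, 0], [0, 7, 0], [0, 8, 0], [0, 10, 0], [0, 12, 0]], rot=[[0, 0, 0.02], [0, 0, 0.04], [0, 0, 0.04], [0, 0, 0], [0, 0, -0.04], [0, 0, -0.08], [0, 0, -0.12], [0, 0, -0.15], [0, 0, -0.17], [0, 0, -0.17]], grip=[0, 0, 0, 0, 0, 0, 0, 0, 0, 0])

```text
time_s: 12.15
eef_pos: [0.5505, -0.0065, 0.0703]
eef_rot: [-0.0, 0.666, 0.746, -0.0]
wrist_force: [-0.4, -0.0, -2.6]
opening: 0.179
grasp_force: 60.0
```

```bash
sed -i 's/C\[:,2\]>18/C[:,2]>8/; s/&(P\[:,2\]>8)/\&(P[:,2]>10)/' pots.py; python3 pots.py a
```

```text
t 12.15 tcp [-32.8  -0.8] face x -11.8 z 70.3 yaw off -0.09 F [-0.4  0. ]
view 0 1826 1733
 lid x 5.0 y 38.6 w 20 h 18 198
 lid x 6.6 y 11.7 w 22 h 23 410
 lid x 3.8 y -18.5 w 18 h 23 311
.............................................
........oooooooooo...........................
......ooo######oooo..........................
......oo##.#..###oo..........................
......o##......###o..........................
......##.......###...........................
......##...#.######..........................
.#....o#.#########...........................
.#....o###########...........................
......ooo#######.ooo.........................
......oooo....oooooo.........................
.............oooo............................
...........oo#o#ooo..........................
.........o#########o.........................
.#.....oo###########o........................
.#....ooo####.######oo.......................
......ooo###########ooo......................
.......o############.ooo.....................
.......oo###########.o.......................
.........o#########...................
[... 2434 characters left out ...]
..........
##.#.####..#.##.##o..........................
.#.##.###.###.###o...........................
.#.##.#.###.##..#o...........................
.####...###.###o.o...........................
#.#.##o..o..#oo..............................
##.###..#...##oo.o...........................
..####..####..#oooo..........................
.##.#.##.#..##..#o...........................
.#####.##.#..###.#...........................
.#.##.#.#..#######o..........................
.##.#.##.####.####...........................
...#...###.####.oo...........................
.......o#.#.###.oo...........................
..........o.....o............................
.............................................
```

Call:
play_rows(xyz=[[1, 1.5, 0], [2.5, 3, 0], [4, 4.5, 0], [5.5, 6, 0], [7, 7.5, 0], [8.5, 9, 0], [10, 10.5, 0], [11, 12, 0], [11, 13, 0], [11, 14, 0]], rot=[[0, 0, 0], [0, 0, 0], [0, 0, 0], [0, 0, 0], [0, 0, 0], [0, 0, 0], [0, 0, 0], [0, 0, 0], [0, 0, 0], [0, 0, 0]], grip=[0, 0, 0, 0, 0, 0, 0, 0, 0, 0])

```text
time_s: 13.5
eef_pos: [0.5631, 0.006, 0.0703]
eef_rot: [-0.0, 0.666, 0.746, -0.0]
wrist_force: [0.3, 0.7, -1.4]
opening: 0.179
grasp_force: 60.0
```

```bash
python3 pots.py a | sed '/view 1/,/lid x -/!b'
```

```text
t 13.5 tcp [-18.9  10.2] face x 2.1 z 70.3 yaw off -0.08 F [0.4 0.7]
view 0 1467 1292
 lid x 17.1 y 38.0 w 19 h 10 105
 lid x 17.9 y 12.4 w 23 h 23 379
 lid x 19.0 y -14.4 w 16 h 19 213
.............................................
......oooo####ooooo..........................
......oo########ooo..........................
......###.......#oo..........................
.#....##.........#o..........................
......#....#....##...........................
......##.#...#####...........................
......o#..###.###............................
......oo########.oo..........................
......ooo#.##...ooo..........................
.#...........................................
.#..........ooooooo..........................
.#....oooo######ooo..........................
......ooo#########o..........................
......o####.#..####o.........................
......o####.###..##o.........................
......o############..........................
......o############..........................
.......o##########.oo........................
.......oo########..oo...................
[... 2463 characters left out ...]
..........
###.###.###.#####oo..........................
#.####..####.####.o..........................
.##.###.###.###.ooo..........................
.##.#o.o...#.oo.o............................
.####...o....................................
####.#..##.##.#.ooo..........................
##.###.###.##.##oo...........................
..#.#.###.#####.#oo..........................
......##.####..##oo..........................
......##.###.#.#.o...........................
......#######.##oo...........................
.......###.###.o.o...........................
..........#.o.oo.o...........................
...............oo............................
.............................................
```

Pot 2 has turned to nearly square. I'll push on towards the stop while recentring.

Call:
play_rows(xyz=[[0, 3, 0], [-1, 6, 0], [-2, 9, 0], [-3, 12, 0], [-4, 15, 0], [-5, 18, 0], [-6, 21, 0], [-7, 24, 0], [-8, 27, 0], [-8, 30, 0]], rot=[[0, 0, 0], [0, 0, 0], [0, 0, 0], [0, 0, 0], [0, 0, 0], [0, 0, 0], [0, 0, 0], [0, 0, 0], [0, 0, 0], [0, 0, 0]], grip=[0, 0, 0, 0, 0, 0, 0, 0, 0, 0])

```text
time_s: 14.85
eef_pos: [0.5939, 0.0014, 0.0703]
eef_rot: [0.0, 0.666, 0.746, -0.0]
wrist_force: [-0.3, -0.4, -1.9]
opening: 0.176
grasp_force: 60.0
```

```bash
python3 pots.py a | sed -n '1,60p'
```

```text
t 14.85 tcp [11.3  2.1] face x 32.3 z 70.3 yaw off -0.09 F [-0.4 -0.4]
view 0 1551 560
 lid x 50.0 y -24.2 w 14 h 11 112
.............................................
.............................................
.....ooooooooooooo...........................
.....oooo######oooo..........................
......o###....#oooo..........................
......##........ooo..........................
.#....##.........#o..........................
.#....#......................................
......##.....................................
......o##....................................
......oo#####...ooo..........................
......oooo......ooo..........................
.............................................
.#....ooooooooooooo..........................
.#....ooo#######ooo..........................
......o###.....##oo..........................
......##........#oo..........................
......##.........#o..........................
......#......................................
......##.....................................
......oo.....................................
......oo###..
[... 850 characters left out ...]
..........
.............................................
.............................................
view 1 154 628
 lid x 44.5 y 38.2 w 20 h 21 285
 lid x 44.8 y 6.6 w 24 h 22 376
 lid x 119.9 y -8.8 w 12 h 28 182
 lid x 39.1 y -32.9 w 34 h 52 1071
 lid x 119.3 y -45.5 w 13 h 21 144
.............................................
..................................#..........
..................................#..........
..............oooooo.........................
.......#.####.#oooo..........................
.......#####.####oo..........................
....#..##.#######.o..........................
.....##.#######.##...........................
......#.###.#####o...........................
```

```bash
cat >> pots.py <<'E'
m=(abs(P[:,1])<45)&(P[:,2]>15)&(P[:,2]<31)&(P[:,0]>62)&(P[:,0]<112)
for k in (0,1):
    for a,b in ((-45,-15),(-15,15),(15,45)):
        X=P[m&(src==k)&(P[:,1]>a)&(P[:,1]<b),0]; print('stop pts',k,a,len(X),np.percentile(X,[2,10,25,50]) if len(X) else '')
E
python3 pots.py | tail -6
```

```text
stop pts 0 -45 1476 [91.2 91.5 91.8 96.2]
stop pts 0 -15 1648 [91.2 91.5 91.9 95.7]
stop pts 0 15 1982 [91.3 91.6 92.  96.1]
stop pts 1 -45 94 [92.1 94.3 95.  95.7]
stop pts 1 -15 89 [90.  93.7 94.8 95.9]
stop pts 1 15 94 [91.  93.9 94.9 95.9]
```

Stop face is at tray x ≈ 91.5, so contact should come at blade face ≈ 65.5.

Call:
play_rows(xyz=[[0, 3, 0], [0, 6, 0], [0, 9, 0], [0, 12, 0], [0, 15, 0], [0, 18, 0], [0, 21, 0], [0, 24, 0], [0, 27, 0], [0, 29, 0]], rot=[[0, 0, 0], [0, 0, 0], [0, 0, 0], [0, 0, 0], [0, 0, 0], [0, 0, 0], [0, 0, 0], [0, 0, 0], [0, 0, 0], [0, 0, 0]], grip=[0, 0, 0, 0, 0, 0, 0, 0, 0, 0])

```text
time_s: 16.3
eef_pos: [0.6228, 0.0047, 0.0703]
eef_rot: [0.0, 0.666, 0.746, 0.0]
wrist_force: [0.3, 0.4, -2.4]
opening: 0.177
grasp_force: 60.0
```

Call:
play_rows(xyz=[[0, 1, 0], [0, 2, 0], [0, 3, 0], [0, 4, 0], [0, 5, 0], [0, 6, 0], [0, 6, 0], [0, 6, 0], [0, 6, 0], [0, 6, 0]], rot=[[0, 0, 0], [0, 0, 0], [0, 0, 0], [0, 0, 0], [0, 0, 0], [0, 0, 0], [0, 0, 0], [0, 0, 0], [0, 0, 0], [0, 0, 0]], grip=[0, 0, 0, 0, 0, 0, 0, 0, 0, 0])

```text
time_s: 17.55
eef_pos: [0.6283, 0.0054, 0.0701]
eef_rot: [-0.0, 0.666, 0.746, -0.0]
wrist_force: [-2.0, 0.3, -1.9]
opening: 0.177
grasp_force: 59.9
```

```bash
python3 pots.py a | sed -n '1,45p'; python3 - <<'E'
from bench import readout
print(readout.get_obs()['wrist_force'],readout.get_obs()['joint_efforts'])
E
```

```text
t 17.55 tcp [45.8  2.2] face x 66.8 z 70.1 yaw off -0.08 F [-2.   0.5]
view 0 1566 585
 lid x 84.4 y -23.1 w 15 h 13 133
.............................................
.............................................
.....oooooooooooo............................
.....oooo######oooo..........................
.#....o###...##oooo..........................
.#....##........ooo..........................
.#....##.........#...........................
......#......................................
......##.....................................
......o##....................................
......oo####....ooo..........................
......oooo..#...ooo..........................
.............................................
.#....ooooooooooooo..........................
......oo#######oooo..........................
......o###....###oo..........................
......##........#oo..........................
......#..........##..........................
......#..........#...........................
......##.....................................
......o##......#.............................
......oo##...
[... 389 characters left out ...]
...........
.............##..............................
................ooo..........................
...............oooo..........................
...............oooo..........................
.............................................
.............................................
.............................................
.............................................
.............................................
.............................................
.............................................
.............................................
[-2.71181875 -0.54505658 -2.07237817] [ 3.59155086e-02 -5.68103027e+01 -3.23088992e+01  2.70887157e-01
 -9.20225233e-01  9.26233479e-02]
```

Call:
play_rows(xyz=[[0, 0.5, 0], [0, 1, 0], [0, 1.5, 0], [0, 2, 0], [0, 2.5, 0], [0, 3, 0], [0, 3, 0], [0, 3, 0], [0, 3, 0], [0, 3, 0]], rot=[[0, 0, 0], [0, 0, 0], [0, 0, 0], [0, 0, 0], [0, 0, 0], [0, 0, 0], [0, 0, 0], [0, 0, 0], [0, 0, 0], [0, 0, 0]], grip=[0, 0, 0, 0, 0, 0, 0, 0, 0, 0])

```text
time_s: 18.9
eef_pos: [0.631, 0.0057, 0.0701]
eef_rot: [-0.0, 0.666, 0.746, -0.0]
wrist_force: [-5.7, -1.1, -1.6]
opening: 0.181
grasp_force: 60.0
```

Force is 5.7 N, matching 1.2 N/mm. I'll go a further 2 mm to reach about 8 N and hold.

Call:
play_rows(xyz=[[0, 0.5, 0], [0, 1, 0], [0, 1.5, 0], [0, 2, 0], [0, 2, 0], [0, 2, 0], [0, 2, 0], [0, 2, 0], [0, 2, 0], [0, 2, 0]], rot=[[0, 0, 0], [0, 0, 0], [0, 0, 0], [0, 0, 0], [0, 0, 0], [0, 0, 0], [0, 0, 0], [0, 0, 0], [0, 0, 0], [0, 0, 0]], grip=[0, 0, 0, 0, 0, 0, 0, 0, 0, 0])

```text
time_s: 20.15
eef_pos: [0.6324, 0.0058, 0.0699]
eef_rot: [-0.001, 0.666, 0.746, -0.001]
wrist_force: [-7.6, -0.6, -1.2]
opening: 0.178
grasp_force: 60.1
```

```bash
cat > sq.py <<'E'
# front-edge orientation: body-top points from wrist view, fit per-pot rear edges
exec(open('pots.py').read().split("for k in (0,1):\n    B=")[0])
B=P[cream]; S=src[cream]
for k in (0,1):
    Q=B[S==k]; g=Q[(Q[:,2]>20)]
    for a in range(-60,60,5):
        X=g[(g[:,1]>=a)&(g[:,1]<a+5),0]
        if len(X)>3: print(k,'y',a,'x',X.min().round(1),X.max().round(1),len(X),end=' | ')
    print()
E
python3 sq.py
```

```text
t 20.15 tcp [50.   2.2] face x 71.0 z 69.9 yaw off -0.08 F [-7.6  0.3]
0 y -40 x 90.5 96.6 33 | 0 y -35 x 92.3 96.1 17 | 0 y -20 x 94.3 96.6 15 | 0 y -15 x 77.4 96.7 64 | 0 y -10 x 72.5 96.4 182 | 0 y -5 x 72.1 96.8 54 | 0 y 0 x 72.1 74.0 15 | 0 y 5 x 72.1 72.9 10 | 0 y 10 x 72.2 96.8 69 | 0 y 15 x 72.1 96.8 244 | 0 y 20 x 72.7 95.8 131 | 0 y 25 x 72.3 96.9 71 | 0 y 30 x 72.2 96.5 43 | 0 y 35 x 72.4 73.1 13 | 0 y 40 x 72.3 96.3 21 | 0 y 45 x 72.2 97.0 134 | 0 y 50 x 70.9 96.5 293 | 
1 y -60 x 74.1 91.0 4 | 1 y -40 x 86.1 89.3 4 | 1 y -35 x 72.1 89.1 4 | 1 y -10 x 70.6 90.2 8 | 1 y -5 x 71.5 88.7 5 | 1 y 15 x 70.3 91.6 6 | 1 y 25 x 70.1 92.9 10 |
```

All four pots are flush and held at 7.6 N. I'll ease back slowly so the spring returns them gently.

Call:
play_rows(xyz=[[0, -0.7, 0], [0, -1.4, 0], [0, -2.1, 0], [0, -2.8, 0], [0, -3.5, 0], [0, -4.2, 0], [0, -5, 0], [0, -6, 0], [0, -7, 0], [0, -9, 0]], rot=[[0, 0, 0], [0, 0, 0], [0, 0, 0], [0, 0, 0], [0, 0, 0], [0, 0, 0], [0, 0, 0], [0, 0, 0], [0, 0, 0], [0, 0, 0]], grip=[0, 0, 0, 0, 0, 0, 0, 0, 0, 0])

```text
time_s: 21.5
eef_pos: [0.6255, 0.0048, 0.0709]
eef_rot: [0.001, 0.667, 0.745, 0.001]
wrist_force: [-0.4, -0.1, -2.1]
opening: 0.179
grasp_force: 60.1
```

Call:
play_rows(xyz=[[0, -5, 0], [0, -12, 0], [0, -20, 0], [0, -28, 0], [0, -36, 0], [0, -44, 0], [0, -52, 0], [0, -60, 0], [0, -66, 0], [0, -70, 0]], rot=[[0, 0, 0], [0, 0, 0], [0, 0, 0], [0, 0, 0], [0, 0, 0], [0, 0, 0], [0, 0, 0], [0, 0, 0], [0, 0, 0], [0, 0, 0]], grip=[0, 0, 0, 0, 0, 0, 0, 0, 0, 0])

```text
time_s: 22.75
eef_pos: [0.5546, -0.003, 0.0703]
eef_rot: [0.0, 0.666, 0.746, 0.0]
wrist_force: [-0.2, 0.6, -1.3]
opening: 0.179
grasp_force: 60.2
```

```bash
python3 sq.py; python3 pots.py | grep lid
```

```text
t 22.75 tcp [-28.3   2.2] face x -7.3 z 70.3 yaw off -0.09 F [-0.1  0.6]
0 y -60 x 66.6 73.1 21 | 0 y -55 x 64.9 69.5 49 | 0 y -50 x 64.9 68.2 39 | 0 y -45 x 65.3 91.7 57 | 0 y -40 x 65.1 91.6 127 | 0 y -35 x 65.4 90.9 98 | 0 y -30 x 65.0 71.9 58 | 0 y -25 x 64.9 68.5 35 | 0 y -20 x 65.3 91.5 40 | 0 y -15 x 65.3 92.1 120 | 0 y -10 x 65.1 91.9 224 | 0 y -5 x 65.6 74.0 85 | 0 y 0 x 65.2 68.7 46 | 0 y 5 x 65.2 67.9 39 | 0 y 10 x 65.4 92.3 71 | 0 y 15 x 65.2 92.2 271 | 0 y 20 x 65.9 90.6 133 | 0 y 25 x 65.4 91.5 83 | 0 y 30 x 65.4 72.1 84 | 0 y 35 x 65.5 69.1 54 | 0 y 40 x 65.8 69.0 52 | 0 y 45 x 65.6 92.0 127 | 0 y 50 x 65.5 91.9 289 | 
1 y -60 x 65.5 86.1 8 | 1 y -35 x 65.8 86.9 8 | 1 y -10 x 64.9 83.1 5 | 1 y -5 x 62.8 84.9 5 | 1 y 15 x 82.2 86.5 5 | 1 y 25 x 65.9 85.3 8 | 
 lid x 78.7 y 39.6 w 23 h 23 420
 lid x 78.5 y 7.3 w 24 h 22 414
 lid x 78.6 y -33.0 w 24 h 49 850
 lid x 119.3 y 42.2 w 13 h 14 126
 lid x 77.3 y 38.2 w 23 h 22 337
 lid x 117.8 y 12.3 w 11 h 16 105
 lid x 78.8 y 6.0 w 20 h 21 317
 lid x 119.8 y -5.9 w 8 h 12 62
 lid x -11.4 y -28.3 w 11 h 44 292
 lid x 78.1 y -21.6 w 23 h 21 337
 lid x 120.3 y -47.4 w 13 h 23 150
 lid x 78.5 y -47.7 w 21 h 20 315
```

The row is square with centres at x ≈ 78.5. I'll take the straightedge back to the table in front of the tray.

Call:
play_rows(xyz=[[0, -15, -5], [0, -35, -15], [0, -58, -20], [0, -80, -20], [0, -102, -20], [0, -125, -20], [0, -147, -18], [0, -160, -12], [0, -167, -5], [0, -167, 0]], rot=[[0, 0, 0], [0, 0, 0], [0, 0, 0], [0, 0, 0], [0, 0, 0], [0, 0, 0], [0, 0, 0], [0, 0, 0], [0, 0, 0], [0, 0, 0]], grip=[0, 0, 0, 0, 0, 0, 0, 0, 0, 0])

```text
time_s: 24.2
eef_pos: [0.3888, -0.0216, 0.0698]
eef_rot: [-0.0, 0.667, 0.745, 0.0]
wrist_force: [0.2, -0.6, -2.2]
opening: 0.184
grasp_force: 60.0
```

Call:
play_rows(xyz=[[0, 0, 2], [0, 0, 4], [0, 0, 5], [0, 0, 6], [0, 0, 7], [0, 0, 7.5], [0, 0, 8], [0, 0, 8], [0, 0, 8], [0, 0, 8]], rot=[[0, 0, 0], [0, 0, 0], [0, 0, 0], [0, 0, 0], [0, 0, 0], [0, 0, 0], [0, 0, 0], [0, 0, 0], [0, 0, 0], [0, 0, 0]], grip=[0, 0, 0, 0, 0, 0, 0, 0, 0, 0])

```text
time_s: 25.45
eef_pos: [0.3893, -0.0217, 0.0627]
eef_rot: [0.0, 0.666, 0.746, 0.0]
wrist_force: [-2.2, 0.8, 5.8]
opening: 0.181
grasp_force: 61.2
```

Wrist force of about +8 N relative to the free-hanging load means the foot is on the table. I'll release and rise.

Call:
play_rows(xyz=[[0, 0, -0.5], [0, 0, -0.5], [0, 0, -0.5], [0, 0, -0.5], [0, 0, -0.5], [0, 0, -0.5], [0, 0, -10], [0, 0, -30], [0, 0, -70], [0, 0, -110]], rot=[[0, 0, 0], [0, 0, 0], [0, 0, 0], [0, 0, 0], [0, 0, 0], [0, 0, 0], [0, 0, 0], [0, 0, 0], [0, 0, 0], [0, 0, 0]], grip=[0.25, 0.4, 0.6, 0.8, 0.9, 0.9, 0.9, 0.9, 0.9, 0.9])

```text
time_s: 26.7
eef_pos: [0.3888, -0.0215, 0.1739]
eef_rot: [-0.0, 0.666, 0.746, -0.0]
wrist_force: [0.6, 0.1, 0.2]
opening: 0.899
grasp_force: 0.0
```

```bash
python3 pots.py | grep -E 'lid|tcp'; python3 - <<'E'
from bench import readout, vision
import cv2,numpy as np
a=vision.camera('wrist')['color'];b=vision.camera('scene')['color'][130:330,170:370]
cv2.imwrite('pics/fin.png',np.hstack([cv2.resize(a,(400,300)),cv2.resize(b,(400,300))])[:,:,::-1])
E
```

```text
t 26.7 tcp [-195.2    2.6] face x -174.2 z 173.9 yaw off -0.08 F [ 0.6 -0. ]
 lid x 118.4 y 41.5 w 12 h 32 228
 lid x 78.2 y 37.8 w 25 h 20 345
 lid x 117.0 y 6.5 w 12 h 26 138
 lid x 78.3 y 6.6 w 25 h 20 352
 lid x 78.3 y -21.5 w 23 h 21 332
 lid x 78.0 y -47.4 w 22 h 20 339
```

View pics/fin.png

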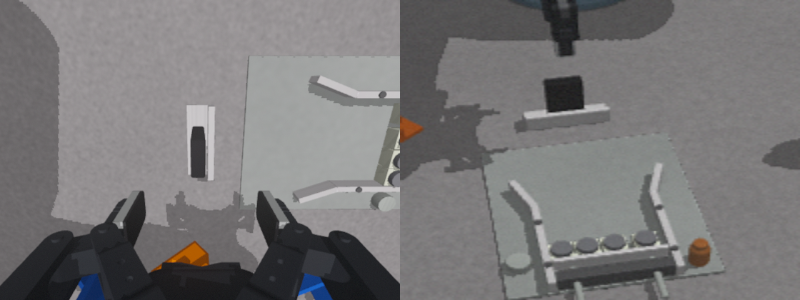

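The straightedge stands upright at (200,140) in the wrist view, clear of the tray's edge at column 245. The four pots stand in a straight row at the stop, in the scene half at about (605,242). The vial and weight are where they were.

```bash
python3 -c "
from bench import ctrl
print(ctrl.hand_in())"
```

```text
the job is handed in; nothing more can be done
None
```

The job is handed in, with no verdict returned: the four pots stand square in one row at the stop after a 7.6 N press (wrist reading), and the straightedge stands upright on the table clear of the tray, finished at about 27 s of the 72 s allowed.

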